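Point out where the stray knob belongs

TASK

Show the apprentice where the stray wooden knob belongs: point down at the round knob lying loose on the bench, fingertips about 3 cm above it, and stay there for two seconds; then point the same way, about 3 cm above the rim, at the middle of the compartment of the sorting box that holds the same kind of knobs. Touch and move nothing, carry the hand high on the way and dip down over none of the other loose fittings or compartments. Stay over that compartment for two seconds and finish there, still pointing at it.

Things in the scene. Friction and masses are not known exactly. Their poses are not given: they have to be found in the camera images.
- knob: the stray knob: a plain beech mushroom-shaped knob, 46 mm across, 36 mm high, standing stem down, loose on the bench; origin at the centre of its underside, z up. It changes places with the foot and the cleat from run to run.
- foot: a loose square stepped beech furniture foot, 44 x 44 mm, 44 mm high (the top 16 mm is 30 x 30 mm), standing on the bench; origin at the centre of its underside, z up
- cleat: a loose oblong beech turn button lying flat on the bench, 76 mm (its x) x 22 mm (its y) x 14 mm high, with a small screw hole in the middle; origin at the centre of its underside, z up
- box: the sorting box, open plywood box fixed to the bench, 120 mm (its x) x 330 mm (its y) x 60 mm high, walls, floor and the two dividers 9 mm thick; three equal compartments in a row along its y, centres at y = -107, 0 and +107 mm; origin at the centre of its underside, z up
- knobs_place (a point): one of three equal compartments of the box, 98 mm (box y) by 102 mm (box x) inside; the point is the centre of the compartment's open mouth, level with the rim (60 mm above the bench), axes as the box's. Which of the three compartments this is changes from run to run. Inside stand three beech mushroom knobs like the stray one, their tops 15 mm below the rim.
- feet_place (a point): one of three equal compartments of the box, 98 mm (box y) by 102 mm (box x) inside; the point is the centre of the compartment's open mouth, level with the rim (60 mm above the bench), axes as the box's. Which of the three compartments this is changes from run to run. Inside stand two square beech feet, their tops 7 mm below the rim.
- cleats_place (a point): one of three equal compartments of the box, 98 mm (box y) by 102 mm (box x) inside; the point is the centre of the compartment's open mouth, level with the rim (60 mm above the bench), axes as the box's. Which of the three compartments this is changes from run to run. Inside stand three oblong beech turn buttons, their tops 37 mm below the rim.
- glue: a closed white plastic glue bottle, 56 mm across, 150 mm high, standing at the left (+y) end of the work; origin at the centre of its underside
- offcut: an offcut of brown wood lying flat, 140 mm (its x) x 45 mm x 22 mm high, at the right (-y) end of the work; origin at the centre of its underside

How it is judged:
By the outcome, as a careful person would: the job done as asked, in the order asked, and still so for the second after the job is handed in, with the robot touching nothing.
It also fails if it takes over 40 s, if anything falls off the work surface, if the arm or the gripper's body presses on something with over 40 N, if the wrist force passes 120 N, or if a joint passes its speed limit or range.

ROBOT

A 7-joint arm with a two-finger parallel gripper is mounted at the origin on the work surface. World frame = base frame: x ahead of the robot, y to its left, z up, the work surface at z = 0. Lengths are in m, angles in rad, forces in N, time in s.
With the tool pointing down it reaches from about 0.35 to 0.9 m from the base axis. Payload 8.1 kg.
Tool frame: the origin (TCP) lies at the very end of the fingers, on their centre line; the grasp point (between the pads) lies 19 mm behind it; z points along the fingers, y is the direction in which the jaws open and shut (so a half turn about z gives the same grasp; the last joint's range is limited). The gripper opens to 85 mm and grips with 20 to 120 N. Pads are 22 mm wide; open, the fingers measure 114 mm over their backs; the gripper's body (76 mm by 85 mm) begins 54 mm behind the grasp point. The pads swing forward as they close: fully open they stand 13 mm farther back than shut.
Start: joints at [-1.354, 0.434, 0.025, 1.573, -0.012, 1.134, -0.075], TCP at [0.197, 0.593, 0.231] pointing down, gripper open.
Joint ranges: [-2.62, 2.62], [-0.44, 2.09], [-1.27, 1.32], [0.08, 2.57], [-1.32, 4.46], [0.12, 2], [-2.74, 2.74]. Speed limits (rad/s): [2.22, 2.22, 3.01, 3.01, 3.14, 3.14, 3.14].

INTERFACE

Orientations are given as a unit quaternion [w, x, y, z].
In Python, from plant import * gives the robot as it stands.
- The arm moves only by the tool send_rows, never from a script. Its argument "increments" is a list of rows, each an object of numbers: "tx", "ty", "tz": the shift along the world's x, y, z in mm; "ax", "ay", "az": the turn, a rotation vector about the world's x, y, z in degrees; "gripper": the opening, from 0 (shut) to 1 (fully open). A call has 1 to 20 rows; each row is the pose to reach, as a shift and turn from the pose commanded when the call began; what a row does not reach only later rows make up. A row lasts 1/12 s, in which the tool goes at most 41.7 mm and 7.16 degrees, less where a joint would pass 70% of its speed; a pose out of reach is approached as far as the arm can. A call with a gripper value outside its range is refused whole. The fingers move at their own pace and stop on an object; the grip force is fixed at half the most. Time passes only in rows, so rows that repeat a pose let the fingers close. It gives the time, the measured TCP pose, the force and the opening at its end, in the units of the state.
- get_obs(): the state, without advancing time (a new reading comes with each control period).
- camera(name): name is "scene" or "top"; returns a dict with "img" (420x560x3 uint8, red, green, blue), "range_z" (420x560 float32, m along the optical axis (not along the pixel's ray), 0 where there is no reading), "fov_y" (degrees; the focal length in pixels is half the picture's height over the tangent of half this angle, whatever the lens; pixels are square), "cx", "cy" (the principal point, pixels), "k1" (the pictures are not rectified: a ray, as slopes to the right and down, at radius r is drawn at 1 + k1 r^2 times it, then the intrinsics apply), "cam_to_world" (4x4, takes a point from camera to world coordinates). Camera axes: x right, y up, looking along -z (the intrinsics and any distortion apply to the point x, -y, -z); pixel columns grow to the right and rows downward; lengths in m; the calibration is good to about 2 mm. A picture is of the moment at which its call begins.
- job_done(): hands the job in, once; it reports no verdict.
The state is a dict: "time": time; "joint_positions": joint angles; "qd": joint speeds; "joint_torque": joint torques, N m; "position": TCP position; "eef_rot": TCP orientation; "ft_force": force on the tool from outside, world axes, zero at the start; "ft_torque": the same for the moment, N m; "opening": opening from 0.0 (shut) to 1.0 (fully open).
Only numpy, scipy, OpenCV 4.12 (cv2) and the standard library are available. Lean on these libraries where they do the work, as an engineer would, in place of code of your own. Each camera call takes 0.05 s, during which the arm holds its last target.

## Working session

There is one attempt and no reset: what is moved stays moved. The work goes in short steps, Python scripts to look and compute and a tool call to move; the robot and the scene stay as the last step left them, time stands still between calls to the robot, and variables do not carry over. Pictures are saved under pics/ and viewed, and the job is handed in when it is done.

Besides the shell and the picture viewer there is one more tool, called after "Call:" as name(argument=value, ...) on one line, values as JSON. send_rows: Moves the arm, as the interface text tells. Its arguments: {"type":"object","properties":{"increments":{"type":"array","items":{"type":"object","properties":{"tx":{"type":"number"},"ty":{"type":"number"},"tz":{"type":"number"},"ax":{"type":"number"},"ay":{"type":"number"},"az":{"type":"number"},"gripper":{"type":"number"}}}}},"required":["increments"]}

```bash
mkdir -p pics; python3 - <<'E'
from plant import *
import cv2,numpy as np
for n in("scene","top"):
    c=camera(n); np.savez(n+".npz",**c); cv2.imwrite(f"pics/{n}0.png",c["img"][:,:,::-1])
    print(n,c["fov_y"],c["cx"],c["cy"],c["k1"],np.round(c["cam_to_world"],3).tolist())
o=get_obs();print(o["time"],o["position"],o["eef_rot"],o["opening"])
E
```

```text
scene 43.61900339389728 281.804625273398 210.39676541263196 -0.051164533124258914 [[-0.279, -0.756, 0.592, 1.329], [0.96, -0.224, 0.167, 0.212], [0.006, 0.615, 0.789, 1.124], [0.0, 0.0, 0.0, 1.0]]
top 53.97109498721994 280.2933214864061 208.5741895690949 -0.009018311281444548 [[0.084, 0.972, -0.219, 0.323], [-0.996, 0.081, -0.023, -0.024], [-0.005, 0.22, 0.976, 1.041], [0.0, 0.0, 0.0, 1.0]]
0.1 [0.19638579 0.59285157 0.23060775] [-5.21160514e-05  1.59261389e-01  9.87236189e-01 -7.17080806e-04] 0.9988034377772667
```

View pics/scene0.png

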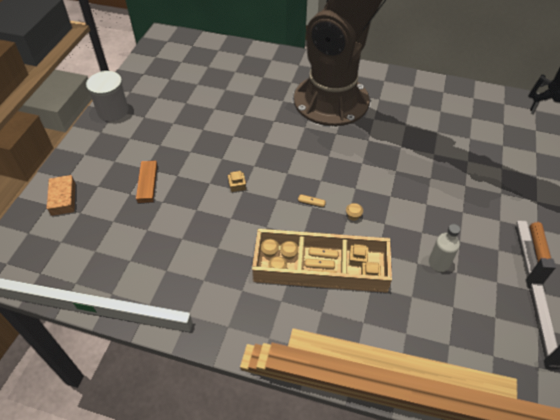

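View pics/top0.png

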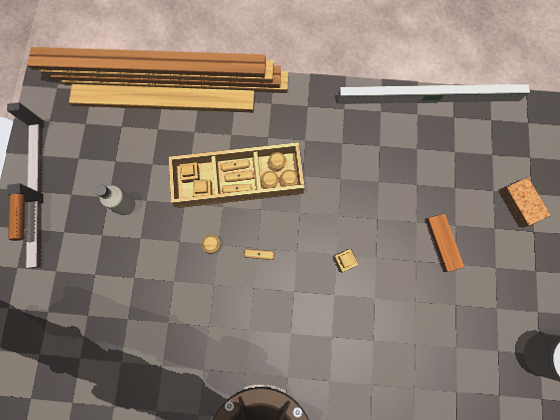

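The top view shows the knob at (211,243), the cleat at (259,254) and the foot at (346,260). The box spans about (169,157) to (304,190). Its knobs compartment is the right-hand one (−y) near (279,170), with cleats in the middle and feet on the left.

```bash
cat > h.py <<'E'
import numpy as np,cv2
def K(c):
    f=210/np.tan(np.radians(c["fov_y"])/2); return np.array([[f,0,c["cx"]],[0,f,c["cy"]],[0,0,1]])
def ray(c,p):
    q=cv2.undistortPoints(np.array(p,float).reshape(-1,1,2),K(c),np.array([float(c["k1"]),0,0,0])).reshape(-1,2)
    M=c["cam_to_world"]; d=np.c_[q[:,0],-q[:,1],-np.ones(len(q))]@M[:3,:3].T
    return M[:3,3],d
def onplane(c,p,z):
    o,d=ray(c,p); return o+d*((z-o[2])/d[:,2])[:,None]
def cloud(c):
    v,u=np.mgrid[:420,:560]; o,d=ray(c,np.c_[u.ravel(),v.ravel()])
    return (o+d*c["range_z"].ravel()[:,None]).reshape(420,560,3)
E
python3 - <<'E'
from h import *
for n in("top","scene"):
    c=dict(np.load(n+".npz")); P=cloud(c); ok=c["range_z"]>0
    hsv=cv2.cvtColor(c["img"],cv2.COLOR_RGB2HSV)
    m=((hsv[...,1]>90)&(hsv[...,2]>90)&(hsv[...,0]<30)).astype(np.uint8)
    nn,l,s,ce=cv2.connectedComponentsWithStats(m)
    for i in range(1,nn):
        if s[i,4]<60: continue
        k=(l==i)&ok; Z=P[k][:,2]
        cen=np.median(P[k],0)
        if abs(cen[1])>.5 or not .3<cen[0]<.9: continue
        print(n,np.round(ce[i]),s[i,4],"bbox",s[i,:4],"med",cen.round(4),"zmax",np.percentile(Z,95).round(3), "onplane25",onplane(c,[ce[i]],.027).round(4))
        # rim
        if s[i,4]>1500:
            r=k&(abs(P[...,2]-.06)<.006)
            (cx,cy),wh,a=cv2.minAreaRect(P[r][:,:2].astype(np.float32)); print(" rim",cx,cy,wh,a,r.sum(),np.median(P[r][:,2]))
            hull=cv2.convexHull(np.argwhere(l==i)[:,::-1].astype(np.int32)); print(cv2.approxPolyDP(hull,5,True).reshape(-1,2).tolist())
E
```

```text
top [160.  76.] 9679 bbox [ 27  47 261  63] med [0.882  0.3463 0.061 ] zmax 0.084 onplane25 [[0.8916 0.357  0.027 ]]
 rim 0.903126060962677 0.36086365580558777 (0.05661390349268913, 0.6194002032279968) 2.6156680583953857 629 0.060552679390518116
[[287, 88], [252, 109], [72, 103], [27, 65], [31, 47], [264, 54], [287, 71]]
top [136.  78.] 358 bbox [ 51  75 178   8] med [0.8728 0.4262 0.0398] zmax 0.044 onplane25 [[0.8799 0.4227 0.027 ]]
top [234. 174.] 4292 bbox [168 145 136  58] med [0.631  0.1321 0.0356] zmax 0.061 onplane25 [[0.6308 0.1259 0.027 ]]
 rim 0.628124475479126 0.11880956590175629 (0.12102028727531433, 0.32997995615005493) 11.616933822631836 881 0.05929360079364576
[[303, 185], [172, 202], [168, 157], [297, 145]]
top [446. 242.] 1026 bbox [428 214  36  58] med [ 0.5002 -0.4171  0.0217] zmax 0.025 onplane25 [[ 0.4995 -0.4148  0.027 ]]
top [211. 244.] 269 bbox [202 235  18  18] med [0.4467 0.1629 0.0331] zmax 0.037 onplane25 [[0.4477 0.1645 0.027 ]]
top [258. 254.] 254 bbox [244 249  30  11] med [0.4335 0.0454 0.0131] zmax 0.016 onplane25 [[0.4322 0.044  0.027 ]]
top [346. 2
[... 760 characters left out ...]
12434770911931992, 0.3304937779903412) 11.359310150146484 1240 0.0583734293694651
[[391, 279], [255, 281], [258, 229], [388, 238]]
scene [322. 285.] 85 bbox [303 283  36   5] med [0.6858 0.1361 0.0108] zmax 0.019 onplane25 [[0.6952 0.1356 0.027 ]]
scene [365. 286.] 254 bbox [338 283  52   8] med [0.6655 0.2359 0.0185] zmax 0.031 onplane25 [[0.6706 0.2347 0.027 ]]
scene [397. 376.] 12515 bbox [240 329 320  91] med [0.8921 0.3404 0.0789] zmax 0.084 onplane25 [[0.8687 0.3428 0.027 ]]
 rim 0.9163056015968323 0.05676789581775665 (0.05788386985659599, 0.018505552783608437) 4.190240383148193 212 0.06077310589481166
[[559, 419], [484, 419], [240, 366], [247, 344], [297, 329], [515, 378], [559, 408]]
```

Call:
send_rows(increments=[{"tz": 15, "gripper": 0}, {"tz": 35, "gripper": 0}, {"tz": 50, "tx": 6, "ty": -10, "gripper": 0}, {"tz": 50, "tx": 18, "ty": -30, "gripper": 0}, {"tz": 50, "tx": 34, "ty": -57, "gripper": 0}, {"tz": 50, "tx": 50, "ty": -85, "gripper": 0}, {"tz": 50, "tx": 67, "ty": -113, "gripper": 0}, {"tz": 50, "tx": 84, "ty": -142, "gripper": 0}, {"tz": 50, "tx": 101, "ty": -171, "gripper": 0}, {"tz": 50, "tx": 118, "ty": -200, "gripper": 0}, {"tz": 50, "tx": 135, "ty": -229, "gripper": 0}, {"tz": 50, "tx": 152, "ty": -258, "gripper": 0}, {"tz": 50, "tx": 169, "ty": -287, "gripper": 0}, {"tz": 50, "tx": 186, "ty": -316, "gripper": 0}, {"tz": 50, "tx": 203, "ty": -345, "gripper": 0}, {"tz": 50, "tx": 220, "ty": -374, "gripper": 0}, {"tz": 50, "tx": 237, "ty": -402, "gripper": 0}, {"tz": 50, "tx": 248, "ty": -421, "gripper": 0}, {"tz": 50, "tx": 252, "ty": -429, "gripper": 0}, {"tz": 50, "tx": 252, "ty": -429, "gripper": 0}])

```text
validation failed for argument at $.in...
```

Call:
send_rows(increments=[{"tx": 0, "ty": 0, "tz": 15, "ax": 0, "ay": 0, "az": 0, "gripper": 0.0}, {"tx": 0, "ty": 0, "tz": 35, "ax": 0, "ay": 0, "az": 0, "gripper": 0.0}, {"tx": 0, "ty": 0, "tz": 50, "ax": 0, "ay": 0, "az": 0, "gripper": 0.0}])

```text
time: 0.35
position: [0.1964, 0.5931, 0.2819]
eef_rot: [-0.0, 0.159, 0.987, -0.0]
ft_force: [0.2, -0.1, 0.9]
opening: 0.603
```

Rows need all seven fields. Next I move across at height.

Call:
send_rows(increments=[{"tx": 6, "ty": -10, "tz": 0, "ax": 0, "ay": 0, "az": 0, "gripper": 0}, {"tx": 18, "ty": -30, "tz": 0, "ax": 0, "ay": 0, "az": 0, "gripper": 0}, {"tx": 34, "ty": -57, "tz": 0, "ax": 0, "ay": 0, "az": 0, "gripper": 0}, {"tx": 50, "ty": -85, "tz": 0, "ax": 0, "ay": 0, "az": 0, "gripper": 0}, {"tx": 67, "ty": -114, "tz": 0, "ax": 0, "ay": 0, "az": 0, "gripper": 0}, {"tx": 84, "ty": -143, "tz": 0, "ax": 0, "ay": 0, "az": 0, "gripper": 0}, {"tx": 101, "ty": -172, "tz": 0, "ax": 0, "ay": 0, "az": 0, "gripper": 0}, {"tx": 118, "ty": -200, "tz": 0, "ax": 0, "ay": 0, "az": 0, "gripper": 0}, {"tx": 135, "ty": -229, "tz": 0, "ax": 0, "ay": 0, "az": 0, "gripper": 0}, {"tx": 152, "ty": -258, "tz": 0, "ax": 0, "ay": 0, "az": 0, "gripper": 0}, {"tx": 169, "ty": -287, "tz": 0, "ax": 0, "ay": 0, "az": 0, "gripper": 0}, {"tx": 186, "ty": -316, "tz": 0, "ax": 0, "ay": 0, "az": 0, "gripper": 0}, {"tx": 203, "ty": -345, "tz": 0, "ax": 0, "ay": 0, "az": 0, "gripper": 0}, {"tx": 220, "ty": -374, "tz": 0, "ax": 0, "ay": 0, "az": 0, "gripper": 0}, {"tx": 237, "ty": -403, "tz": 0, "ax": 0, "ay": 0, "az": 0, "gripper": 0}, {"tx": 248, "ty": -422, "tz": 0, "ax": 0, "ay": 0, "az": 0, "gripper": 0}, {"tx": 252, "ty": -429, "tz": 0, "ax": 0, "ay": 0, "az": 0, "gripper": 0}, {"tx": 252, "ty": -429, "tz": 0, "ax": 0, "ay": 0, "az": 0, "gripper": 0}, {"tx": 252, "ty": -429, "tz": 0, "ax": 0, "ay": 0, "az": 0, "gripper": 0}])

```text
time: 1.93
position: [0.4478, 0.1647, 0.2808]
eef_rot: [-0.001, 0.159, 0.987, -0.0]
ft_force: [-0.7, 0.0, -0.8]
opening: -0.004
```

```bash
python3 - <<'E'
from plant import *
import cv2,numpy as np
from h import *
o=get_obs();print(o["time"],o["position"],o["eef_rot"],o["opening"])
c=camera("scene"); cv2.imwrite("pics/s1.png",c["img"][:,:,::-1])
P=cloud(c); k=(c["range_z"]>0)&(abs(P[...,0]-o["position"][0])<.04)&(abs(P[...,1]-o["position"][1])<.04)&(P[...,2]>.15)
Q=P[k]; print(len(Q),Q[:,2].min()); z=Q[:,2].min(); print(Q[Q[:,2]<z+.015].mean(0))
E
```

```text
1.9333 [0.44783861 0.16468285 0.28082216] [-5.10162056e-04  1.59400642e-01  9.87213843e-01 -5.08401489e-05] -0.004452869880050292
4274 0.28015924115367186
[0.45590646 0.16302055 0.28978071]
```

View pics/s1.png

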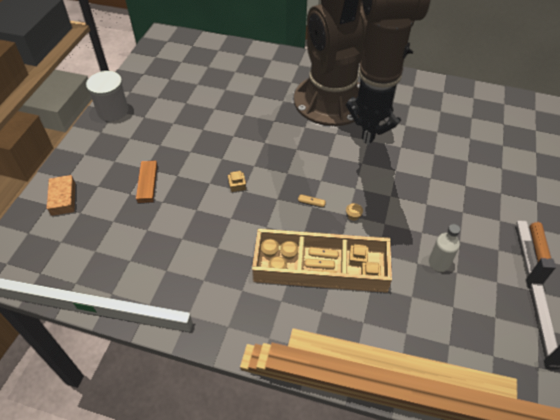

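The closed fingertips are above the knob, with the tip near (370,140). Depth puts the tip at z ≈ 0.280, which matches the TCP reading. Now I descend about 215 mm and hold.

Call:
send_rows(increments=[{"tx": 0, "ty": 0, "tz": -10, "ax": 0, "ay": 0, "az": 0, "gripper": 0}, {"tx": 0, "ty": 0, "tz": -30, "ax": 0, "ay": 0, "az": 0, "gripper": 0}, {"tx": 0, "ty": 0, "tz": -55, "ax": 0, "ay": 0, "az": 0, "gripper": 0}, {"tx": 0, "ty": 0, "tz": -80, "ax": 0, "ay": 0, "az": 0, "gripper": 0}, {"tx": 0, "ty": 0, "tz": -105, "ax": 0, "ay": 0, "az": 0, "gripper": 0}, {"tx": 0, "ty": 0, "tz": -130, "ax": 0, "ay": 0, "az": 0, "gripper": 0}, {"tx": 0, "ty": 0, "tz": -155, "ax": 0, "ay": 0, "az": 0, "gripper": 0}, {"tx": 0, "ty": 0, "tz": -178, "ax": 0, "ay": 0, "az": 0, "gripper": 0}, {"tx": 0, "ty": 0, "tz": -195, "ax": 0, "ay": 0, "az": 0, "gripper": 0}, {"tx": 0, "ty": 0, "tz": -207, "ax": 0, "ay": 0, "az": 0, "gripper": 0}, {"tx": 1, "ty": 0, "tz": -213, "ax": 0, "ay": 0, "az": 0, "gripper": 0}, {"tx": 1, "ty": 0, "tz": -215, "ax": 0, "ay": 0, "az": 0, "gripper": 0}, {"tx": 1, "ty": 0, "tz": -215, "ax": 0, "ay": 0, "az": 0, "gripper": 0}, {"tx": 1, "ty": 0, "tz": -215, "ax": 0, "ay": 0, "az": 0, "gripper": 0}])

```text
time: 3.15
position: [0.4497, 0.1648, 0.0668]
eef_rot: [0.0, 0.159, 0.987, 0.0]
ft_force: [-0.3, -0.2, 0.4]
opening: 0.003
```

```bash
python3 - <<'E'
from plant import *
import cv2,numpy as np
o=get_obs();print(o["time"],o["position"],np.abs(o["qd"]).max())
for n in("scene","top"):
    c=camera(n); cv2.imwrite(f"pics/{n}2.png",cv2.resize(c["img"][130:300,130:430][:,:,::-1],None,fx=2.5,fy=2.5))
E
```

```text
3.15 [0.44967403 0.164824   0.0667501 ] 0.0112409397532308
```

View pics/scene2.png

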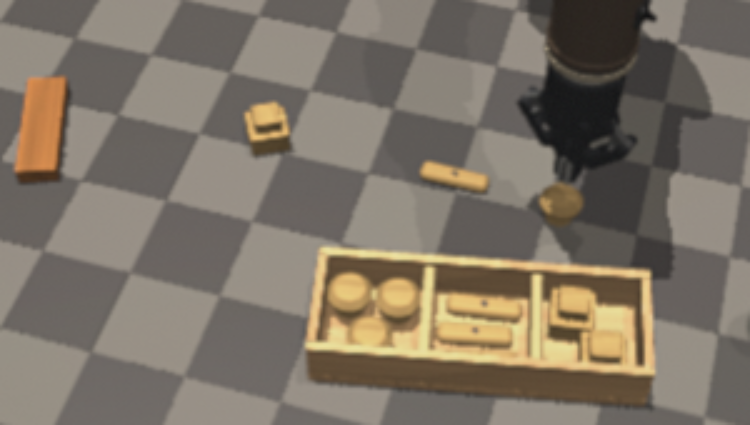

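The tips (570,175 in the enlarged crop) sit just above the untouched knob at (560,203). Now I hold for about 2.7 s.

Call:
send_rows(increments=[{"tx": 0, "ty": 0, "tz": 0, "ax": 0, "ay": 0, "az": 0, "gripper": 0}, {"tx": 0, "ty": 0, "tz": 0, "ax": 0, "ay": 0, "az": 0, "gripper": 0}, {"tx": 0, "ty": 0, "tz": 0, "ax": 0, "ay": 0, "az": 0, "gripper": 0}, {"tx": 0, "ty": 0, "tz": 0, "ax": 0, "ay": 0, "az": 0, "gripper": 0}, {"tx": 0, "ty": 0, "tz": 0, "ax": 0, "ay": 0, "az": 0, "gripper": 0}, {"tx": 0, "ty": 0, "tz": 0, "ax": 0, "ay": 0, "az": 0, "gripper": 0}, {"tx": 0, "ty": 0, "tz": 0, "ax": 0, "ay": 0, "az": 0, "gripper": 0}, {"tx": 0, "ty": 0, "tz": 0, "ax": 0, "ay": 0, "az": 0, "gripper": 0}, {"tx": 0, "ty": 0, "tz": 0, "ax": 0, "ay": 0, "az": 0, "gripper": 0}, {"tx": 0, "ty": 0, "tz": 0, "ax": 0, "ay": 0, "az": 0, "gripper": 0}, {"tx": 0, "ty": 0, "tz": 0, "ax": 0, "ay": 0, "az": 0, "gripper": 0}, {"tx": 0, "ty": 0, "tz": 0, "ax": 0, "ay": 0, "az": 0, "gripper": 0}, {"tx": 0, "ty": 0, "tz": 0, "ax": 0, "ay": 0, "az": 0, "gripper": 0}, {"tx": 0, "ty": 0, "tz": 0, "ax": 0, "ay": 0, "az": 0, "gripper": 0}, {"tx": 0, "ty": 0, "tz": 0, "ax": 0, "ay": 0, "az": 0, "gripper": 0}, {"tx": 0, "ty": 0, "tz": 0, "ax": 0, "ay": 0, "az": 0, "gripper": 0}, {"tx": 0, "ty": 0, "tz": 0, "ax": 0, "ay": 0, "az": 0, "gripper": 0}, {"tx": 0, "ty": 0, "tz": 0, "ax": 0, "ay": 0, "az": 0, "gripper": 0}, {"tx": 0, "ty": 0, "tz": 0, "ax": 0, "ay": 0, "az": 0, "gripper": 0}, {"tx": 0, "ty": 0, "tz": 0, "ax": 0, "ay": 0, "az": 0, "gripper": 0}])

```text
time: 4.92
position: [0.4495, 0.1643, 0.0663]
eef_rot: [-0.0, 0.159, 0.987, 0.0]
ft_force: [0.2, 0.6, 0.3]
opening: -0.0
```

Call:
send_rows(increments=[{"tx": 0, "ty": 0, "tz": 0, "ax": 0, "ay": 0, "az": 0, "gripper": 0}, {"tx": 0, "ty": 0, "tz": 0, "ax": 0, "ay": 0, "az": 0, "gripper": 0}, {"tx": 0, "ty": 0, "tz": 0, "ax": 0, "ay": 0, "az": 0, "gripper": 0}, {"tx": 0, "ty": 0, "tz": 0, "ax": 0, "ay": 0, "az": 0, "gripper": 0}, {"tx": 0, "ty": 0, "tz": 0, "ax": 0, "ay": 0, "az": 0, "gripper": 0}, {"tx": 0, "ty": 0, "tz": 0, "ax": 0, "ay": 0, "az": 0, "gripper": 0}, {"tx": 0, "ty": 0, "tz": 0, "ax": 0, "ay": 0, "az": 0, "gripper": 0}, {"tx": 0, "ty": 0, "tz": 0, "ax": 0, "ay": 0, "az": 0, "gripper": 0}, {"tx": 0, "ty": 0, "tz": 0, "ax": 0, "ay": 0, "az": 0, "gripper": 0}, {"tx": 0, "ty": 0, "tz": 0, "ax": 0, "ay": 0, "az": 0, "gripper": 0}, {"tx": 0, "ty": 0, "tz": 0, "ax": 0, "ay": 0, "az": 0, "gripper": 0}, {"tx": 0, "ty": 0, "tz": 0, "ax": 0, "ay": 0, "az": 0, "gripper": 0}])

```text
time: 5.92
position: [0.4495, 0.1643, 0.0663]
eef_rot: [0.0, 0.159, 0.987, 0.0]
ft_force: [-0.1, -0.0, -0.8]
opening: -0.005
```

Call:
send_rows(increments=[{"tx": 0, "ty": 0, "tz": 10, "ax": 0, "ay": 0, "az": 0, "gripper": 0}, {"tx": 0, "ty": 0, "tz": 30, "ax": 0, "ay": 0, "az": 0, "gripper": 0}, {"tx": 0, "ty": 0, "tz": 55, "ax": 0, "ay": 0, "az": 0, "gripper": 0}, {"tx": 0, "ty": 0, "tz": 80, "ax": 0, "ay": 0, "az": 0, "gripper": 0}, {"tx": 0, "ty": 0, "tz": 105, "ax": 0, "ay": 0, "az": 0, "gripper": 0}, {"tx": 0, "ty": 0, "tz": 130, "ax": 0, "ay": 0, "az": 0, "gripper": 0}, {"tx": 0, "ty": 0, "tz": 155, "ax": 0, "ay": 0, "az": 0, "gripper": 0}, {"tx": 0, "ty": 0, "tz": 180, "ax": 0, "ay": 0, "az": 0, "gripper": 0}, {"tx": 0, "ty": 0, "tz": 200, "ax": 0, "ay": 0, "az": 0, "gripper": 0}, {"tx": 0, "ty": 0, "tz": 213, "ax": 0, "ay": 0, "az": 0, "gripper": 0}, {"tx": 0, "ty": 0, "tz": 215, "ax": 0, "ay": 0, "az": 0, "gripper": 0}, {"tx": 0, "ty": 0, "tz": 215, "ax": 0, "ay": 0, "az": 0, "gripper": 0}])

```text
time: 6.92
position: [0.4497, 0.1643, 0.2823]
eef_rot: [0.001, 0.159, 0.987, 0.001]
ft_force: [-0.1, -0.6, -0.3]
opening: 0.002
```

Call:
send_rows(increments=[{"tx": 8, "ty": -6, "tz": 0, "ax": 0, "ay": 0, "az": 0, "gripper": 0}, {"tx": 24, "ty": -18, "tz": 0, "ax": 0, "ay": 0, "az": 0, "gripper": 0}, {"tx": 44, "ty": -33, "tz": 0, "ax": 0, "ay": 0, "az": 0, "gripper": 0}, {"tx": 64, "ty": -48, "tz": 0, "ax": 0, "ay": 0, "az": 0, "gripper": 0}, {"tx": 84, "ty": -63, "tz": 0, "ax": 0, "ay": 0, "az": 0, "gripper": 0}, {"tx": 104, "ty": -78, "tz": 0, "ax": 0, "ay": 0, "az": 0, "gripper": 0}, {"tx": 124, "ty": -93, "tz": 0, "ax": 0, "ay": 0, "az": 0, "gripper": 0}, {"tx": 144, "ty": -108, "tz": 0, "ax": 0, "ay": 0, "az": 0, "gripper": 0}, {"tx": 164, "ty": -123, "tz": 0, "ax": 0, "ay": 0, "az": 0, "gripper": 0}, {"tx": 182, "ty": -137, "tz": 0, "ax": 0, "ay": 0, "az": 0, "gripper": 0}, {"tx": 195, "ty": -147, "tz": 0, "ax": 0, "ay": 0, "az": 0, "gripper": 0}, {"tx": 200, "ty": -151, "tz": 0, "ax": 0, "ay": 0, "az": 0, "gripper": 0}, {"tx": 200, "ty": -151, "tz": 0, "ax": 0, "ay": 0, "az": 0, "gripper": 0}, {"tx": 200, "ty": -151, "tz": 0, "ax": 0, "ay": 0, "az": 0, "gripper": 0}])

```text
time: 8.08
position: [0.6489, 0.0133, 0.2802]
eef_rot: [-0.001, 0.159, 0.987, -0.0]
ft_force: [0.4, -0.2, 0.2]
opening: -0.001
```

Call:
send_rows(increments=[{"tx": 0, "ty": 0, "tz": -10, "ax": 0, "ay": 0, "az": 0, "gripper": 0}, {"tx": 0, "ty": 0, "tz": -30, "ax": 0, "ay": 0, "az": 0, "gripper": 0}, {"tx": 0, "ty": 0, "tz": -55, "ax": 0, "ay": 0, "az": 0, "gripper": 0}, {"tx": 0, "ty": 0, "tz": -80, "ax": 0, "ay": 0, "az": 0, "gripper": 0}, {"tx": 0, "ty": 0, "tz": -105, "ax": 0, "ay": 0, "az": 0, "gripper": 0}, {"tx": 0, "ty": 0, "tz": -130, "ax": 0, "ay": 0, "az": 0, "gripper": 0}, {"tx": 0, "ty": 0, "tz": -153, "ax": 0, "ay": 0, "az": 0, "gripper": 0}, {"tx": 0, "ty": 0, "tz": -172, "ax": 0, "ay": 0, "az": 0, "gripper": 0}, {"tx": 0, "ty": 0, "tz": -184, "ax": 0, "ay": 0, "az": 0, "gripper": 0}, {"tx": 0, "ty": 0, "tz": -190, "ax": 0, "ay": 0, "az": 0, "gripper": 0}, {"tx": 0, "ty": 0, "tz": -191, "ax": 0, "ay": 0, "az": 0, "gripper": 0}, {"tx": 0, "ty": 0, "tz": -191, "ax": 0, "ay": 0, "az": 0, "gripper": 0}, {"tx": 0, "ty": 0, "tz": -191, "ax": 0, "ay": 0, "az": 0, "gripper": 0}])

```text
time: 9.17
position: [0.6502, 0.0134, 0.0915]
eef_rot: [0.001, 0.159, 0.987, 0.0]
ft_force: [-0.1, 1.0, 0.4]
opening: -0.002
```

```bash
python3 - <<'E'
from plant import *
import cv2,numpy as np
o=get_obs();print(o["time"],o["position"],np.abs(o["qd"]).max())
c=camera("scene"); cv2.imwrite("pics/s3.png",cv2.resize(c["img"][130:300,130:430][:,:,::-1],None,fx=2.5,fy=2.5))
E
```

```text
9.1667 [0.65024376 0.01344281 0.09153527] 0.004083785921080771
```

View pics/s3.png

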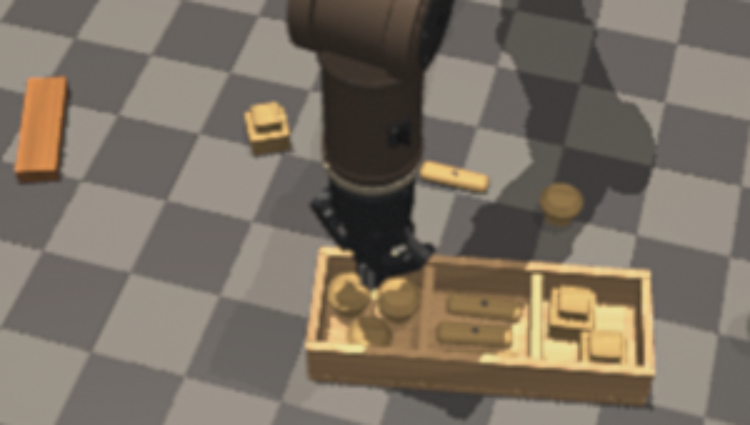

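The fingertips (372,285 in the crop) are over the three-knob compartment. The stray knob (560,203), cleat and foot have not moved. Now I hold.

Call:
send_rows(increments=[{"tx": 0, "ty": 0, "tz": 0, "ax": 0, "ay": 0, "az": 0, "gripper": 0}, {"tx": 0, "ty": 0, "tz": 0, "ax": 0, "ay": 0, "az": 0, "gripper": 0}, {"tx": 0, "ty": 0, "tz": 0, "ax": 0, "ay": 0, "az": 0, "gripper": 0}, {"tx": 0, "ty": 0, "tz": 0, "ax": 0, "ay": 0, "az": 0, "gripper": 0}, {"tx": 0, "ty": 0, "tz": 0, "ax": 0, "ay": 0, "az": 0, "gripper": 0}, {"tx": 0, "ty": 0, "tz": 0, "ax": 0, "ay": 0, "az": 0, "gripper": 0}, {"tx": 0, "ty": 0, "tz": 0, "ax": 0, "ay": 0, "az": 0, "gripper": 0}, {"tx": 0, "ty": 0, "tz": 0, "ax": 0, "ay": 0, "az": 0, "gripper": 0}, {"tx": 0, "ty": 0, "tz": 0, "ax": 0, "ay": 0, "az": 0, "gripper": 0}, {"tx": 0, "ty": 0, "tz": 0, "ax": 0, "ay": 0, "az": 0, "gripper": 0}, {"tx": 0, "ty": 0, "tz": 0, "ax": 0, "ay": 0, "az": 0, "gripper": 0}, {"tx": 0, "ty": 0, "tz": 0, "ax": 0, "ay": 0, "az": 0, "gripper": 0}, {"tx": 0, "ty": 0, "tz": 0, "ax": 0, "ay": 0, "az": 0, "gripper": 0}, {"tx": 0, "ty": 0, "tz": 0, "ax": 0, "ay": 0, "az": 0, "gripper": 0}, {"tx": 0, "ty": 0, "tz": 0, "ax": 0, "ay": 0, "az": 0, "gripper": 0}, {"tx": 0, "ty": 0, "tz": 0, "ax": 0, "ay": 0, "az": 0, "gripper": 0}, {"tx": 0, "ty": 0, "tz": 0, "ax": 0, "ay": 0, "az": 0, "gripper": 0}, {"tx": 0, "ty": 0, "tz": 0, "ax": 0, "ay": 0, "az": 0, "gripper": 0}, {"tx": 0, "ty": 0, "tz": 0, "ax": 0, "ay": 0, "az": 0, "gripper": 0}, {"tx": 0, "ty": 0, "tz": 0, "ax": 0, "ay": 0, "az": 0, "gripper": 0}])

```text
time: 10.88
position: [0.6495, 0.0133, 0.0903]
eef_rot: [0.0, 0.159, 0.987, 0.0]
ft_force: [1.1, 0.4, 0.6]
opening: -0.005
```

Call:
send_rows(increments=[{"tx": 0, "ty": 0, "tz": 0, "ax": 0, "ay": 0, "az": 0, "gripper": 0}, {"tx": 0, "ty": 0, "tz": 0, "ax": 0, "ay": 0, "az": 0, "gripper": 0}, {"tx": 0, "ty": 0, "tz": 0, "ax": 0, "ay": 0, "az": 0, "gripper": 0}, {"tx": 0, "ty": 0, "tz": 0, "ax": 0, "ay": 0, "az": 0, "gripper": 0}, {"tx": 0, "ty": 0, "tz": 0, "ax": 0, "ay": 0, "az": 0, "gripper": 0}, {"tx": 0, "ty": 0, "tz": 0, "ax": 0, "ay": 0, "az": 0, "gripper": 0}, {"tx": 0, "ty": 0, "tz": 0, "ax": 0, "ay": 0, "az": 0, "gripper": 0}, {"tx": 0, "ty": 0, "tz": 0, "ax": 0, "ay": 0, "az": 0, "gripper": 0}, {"tx": 0, "ty": 0, "tz": 0, "ax": 0, "ay": 0, "az": 0, "gripper": 0}, {"tx": 0, "ty": 0, "tz": 0, "ax": 0, "ay": 0, "az": 0, "gripper": 0}, {"tx": 0, "ty": 0, "tz": 0, "ax": 0, "ay": 0, "az": 0, "gripper": 0}, {"tx": 0, "ty": 0, "tz": 0, "ax": 0, "ay": 0, "az": 0, "gripper": 0}])

```text
time: 11.88
position: [0.6495, 0.0133, 0.0903]
eef_rot: [0.0, 0.159, 0.987, 0.0]
ft_force: [-0.6, -0.1, -0.1]
opening: 0.001
```

```bash
python3 - <<'E'
from plant import *
o=get_obs();print(o["time"],o["position"],o["ft_force"]); print(job_done())
E
```

```text
11.8833 [0.64952521 0.01330216 0.09032133] [-0.62903829 -0.10085165 -0.06675971]
the job is handed in; nothing more can be done
None
```

I pointed at the stray knob, then at the knobs' compartment, and handed the job in at 11.9 s with the hand still over that compartment.

- **Knob:** with the fingers shut, the tips stopped about 30 mm above the knob, at (0.4495, 0.164, 0.066), and stayed there for about 2.7 s.
- **Crossing:** the hand was carried at about 0.28 m and came down only over the knob and the knobs' compartment.
- **Compartment:** the knobs are in the −y compartment. The tips finished about 30 mm above the rim over its middle, at (0.6495, 0.013, 0.090), and stayed there for about 2.7 s before hand-in.

**Checks:**
- Force readings at the end of each move were about 1 N, which is noise level.
- The picture taken over the compartment, before the final hold, showed the loose fittings and the box contents where they had been.
- The two cameras agreed on the knob and the box to about 2 mm.
- One thing went wrong: the first move call was refused because its rows left out some fields. Nothing moved, and I resent it with all fields filled in.

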